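# Fit an empty core on the label rewinder

### The arm

A 6-joint arm with a two-finger parallel gripper is mounted at the origin on the work surface. World frame = base frame: x ahead of the robot, y to its left, z up, the work surface at z = 0. Lengths are in mm, angles in rad, forces in N, time in s.
With the tool pointing down it reaches from about 275 to 750 mm from the base axis. Payload 10.2 kg.
Tool frame: the origin (TCP) lies at the very end of the fingers, on their centre line; the grasp point (between the pads) lies 19 mm behind it (ctrl.tcp_to_grasp is the distance from the TCP to the grasp point, in mm); z points along the fingers, x is the direction in which the jaws open and shut, and the axes are right-handed (so a half turn about z gives the same grasp; the last joint's range is limited). The gripper opens to 85 mm and grips with 20 to 120 N. Pads are 22 mm wide; open, the fingers measure 114 mm over their backs; the gripper's body (76 mm by 85 mm) begins 54 mm behind the grasp point. The pads swing forward as they close: fully open they stand 13 mm farther back than shut.
Start: joints at [1.081, 0.313, 1.498, -0, 1.331, -0.223], TCP at [138.427, 506.428, 231.294] pointing down, gripper open.
Joint ranges: [-2.94, 2.94], [-0.97, 2.17], [0.19, 2.56], [-1.23, 4.37], [0.02, 3.11], [-2.88, 2.88]. Speed limits (rad/s): [2.39, 2.39, 3.01, 3.14, 3.14, 3.14].

### API

Orientations are given as a unit quaternion [w, x, y, z].
In Python, from rig import monitor, vision, order, ctrl gives the robot as it stands. The module is installed in compiled form; this text tells all that it offers.
- The arm moves only by the shell command python3 -m pendant 'ROWS' [FORCE]. ROWS is JSON, a list that holds one entry, the list of rows, each a list of 5 numbers: the closure, from -1 (fully open) to 1 (shut), then the shift along the world's x, y, z in m, then the turn about the world's z in degrees. In form: [[[fingers, dx, dy, dz, spin], ...]]. A call has 1 to 20 rows; each row is the pose to reach, as a shift and turn from the pose commanded when the call began; what a row does not reach only later rows make up. A row lasts 1/10 s, in which the tool goes at most 50 mm and 8.59 degrees, less where a joint would pass 70% of its speed; a pose out of reach is approached as far as the arm can. A call with a gripper value outside its range is refused whole. The fingers move at their own pace and stop on an object; FORCE is the grip in N (left out, the last holds). Time passes only in rows, so rows that repeat a pose let the fingers close. It gives the time, the measured TCP pose, the force and the opening at its end, in the units of the state.
- monitor.sense(): the state, without advancing time (a new reading comes with each control period).
- vision.capture(name): name is "scene" or "side" or "wrist"; returns (picture, depth): 384x512x3 uint8, red, green, blue; 384x512 float32, mm along the optical axis (not along the pixel's ray), 0 where there is no reading.
- vision.camera_info(name): a dict with "fov_y" (degrees; the focal length in pixels is half the picture's height over the tangent of half this angle, whatever the lens; pixels are square), "cx", "cy" (the principal point, pixels), "R" (3x3) and "t" (3): a world point X has camera coordinates R X + t; the wrist camera has in their place "hand_eye" (4x4, takes a point from camera to tool coordinates, whose origin is the TCP and whose axes are the tool frame's). Camera axes: x right, y down, z forward; pixel columns grow to the right and rows downward; lengths in mm; the calibration is good to about 2 mm. The wrist camera is an equidistant fisheye: a pixel r from the principal point sees the ray r / f radians off the axis. A picture is of the moment at which its call begins: read the wrist's pose just before it. camera_info takes no time and is no camera call.
- order.finish_job(): hands the job in, once; it reports no verdict.
The state is a dict: "time_s": time; "joints": joint angles; "dq": joint speeds; "tau": joint torques, N m; "eef_pos": TCP position; "ee_rot": TCP orientation; "force": force on the tool from outside, world axes, zero at the start; "wrist_torque": the same for the moment, N m; "grip_width": opening from 0.0 (shut) to 1.0 (fully open).
Only numpy, scipy, OpenCV 4.12 (cv2) and the standard library are available. Lean on these libraries where they do the work, as an engineer would, in place of code of your own. Each camera call takes 0.05 s, during which the arm holds its last target.

### The job

Take the taller of the two empty cardboard cores and push it fully home over the bare upright spindle, so that it stands straight with its lower end on the flange. Keep hold of it until it is right down, do not drop it on, then let go; leave the short core standing where it is.

Things in the scene. Friction and masses are not known exactly. Their poses are not given: they have to be found in the camera images.
- tall_centre (a point): The tall core: hollow cardboard tube (empty label-roll core), open at both ends, standing upright, outside diameter 50 mm, bore 38 mm (wall 6 mm), 80 mm tall, 30 to 80 g. The point is its centre, on the tube axis half-way up (40 mm above its lower end); z is the tube axis, pointing up. A firm pinch across the outside does not crush it.
- short_centre (a point): The short core: hollow cardboard tube (empty label-roll core), open at both ends, standing upright, outside diameter 50 mm, bore 38 mm (wall 6 mm), 45 mm tall. The point is its centre, on the tube axis half-way up; z points up. To be left alone.
- seat (a point): The bare spindle: a fixed upright round steel pin, 30 mm diameter for its lower 46 mm, then a cone narrowing to 12 mm at its blunt tip, 60 mm above the flange. It rises from a dark flange (68 mm diameter, 6 mm thick) on a fixed grey base 100 x 100 x 30 mm. The point is on the spindle axis at the flange's upper face, 36 mm above the bench; z points up along the spindle.
- loaded: A like stand, fixed, already taken: its spindle bears a full white roll of labels, 88 mm in diameter, on a core whose top is 116 mm above the bench. Origin: centre of its base's underside, z up. Its axis is at least 150 mm from the bare spindle's. Nothing to do here. A marker and a slim cutter, at most 20 mm high, lie among the cores and stands.
Things that resemble listed ones, but are neither listed nor needed, are in the scene too. What is shaped like the part that bears seat but pink or purple is not meant.

How it is judged:
By the outcome, as a careful person would: the job done as asked, in the order asked, and still so for the second after the job is handed in, with the robot touching nothing.
It also fails if it takes over 35 s, if anything falls off the work surface, if the arm or the gripper's body presses on something with over 40 N, if the wrist force passes 120 N, or if a joint passes its speed limit or range.

## Working session

There is one attempt and no reset: what is moved stays moved. The work goes in short steps, Python scripts to look and compute and a shell command to move; the robot and the scene stay as the last step left them, time stands still between calls to the robot, and variables do not carry over. Pictures are saved under pics/ and viewed, and the job is handed in when it is done.

```bash
mkdir -p pics
cat > h.py <<'E'
from rig import monitor, vision, order, ctrl
import numpy as np, cv2
def cap(n):
    s=monitor.sense(); p,d=vision.capture(n); np.savez(f'{n}.npz',p=p,d=d,pos=s['eef_pos'],rot=s['ee_rot']); return p,d
def world(n,u,v,depth):
    i=vision.camera_info(n); f=192/np.tan(np.radians(i['fov_y'])/2)
    c=np.array([(u-i['cx'])/f*depth,(v-i['cy'])/f*depth,depth]); return np.array(i['R']).T@(c-np.array(i['t']))
def proj(n,X):
    i=vision.camera_info(n); f=192/np.tan(np.radians(i['fov_y'])/2)
    c=np.array(i['R'])@np.array(X)+np.array(i['t']); return c[0]/c[2]*f+i['cx'],c[1]/c[2]*f+i['cy']
E
python3 - <<'E'
from h import *
for n in('scene','side'):
    p,d=cap(n); cv2.imwrite(f'pics/{n}0.png',cv2.resize(p[:,:,::-1],(800,600)))
print(monitor.sense(), vision.camera_info('scene'), ctrl.tcp_to_grasp)
E
```

```text
{'time_s': 0.1, 'joints': array([ 1.08060449e+00,  3.13363806e-01,  1.49832314e+00, -5.22736617e-06,
        1.33101255e+00, -2.23373779e-01]), 'dq': array([ 0.00024573, -0.00070085, -0.0020988 , -0.00081535, -0.00051299,
       -0.00013057]), 'tau': array([ 4.09377040e-03, -4.12895823e+01, -2.60143822e+01, -1.99255379e-05,
        2.99322914e-03,  2.84844072e-05]), 'eef_pos': array([138.31694571, 506.22399707, 230.82207429]), 'ee_rot': array([ 2.32318442e-04,  7.94877928e-01,  6.06769126e-01, -5.02307293e-04]), 'force': array([ 0.29869003,  0.01573929, -0.18192764]), 'wrist_torque': array([ 0.00509899,  0.00247149, -0.0261659 ]), 'grip_width': 0.9998766658235372} {'fov_y': 45.87643780159536, 'cx': 258.9727955180248, 'cy': 190.21269545596212, 'R': array([[-0.72799192,  0.68543885, -0.01418988],
       [ 0.50190841,  0.51873994, -0.69209596],
       [-0.46702859, -0.51096229, -0.72166601]]), 't': array([ 329.96684249, -188.08274136, 1293.44798311])} 18.700000000000003
```

View pics/scene0.png

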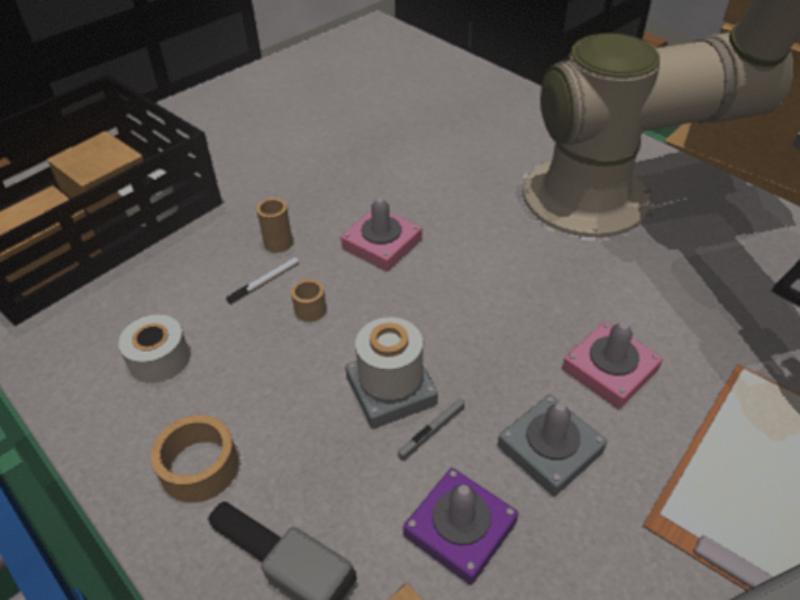

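View pics/side0.png

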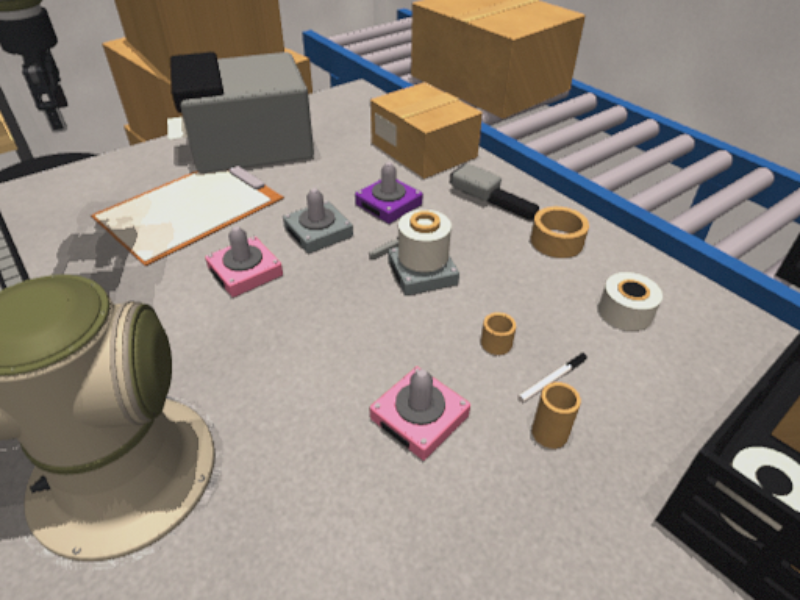

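Scene picture at 800x600: the two cores are tall (275,225) and short (309,300). The spindle candidates are pink (381,235), pink (612,355), purple (461,515), grey bare (552,440) and grey loaded (390,375). The only bare grey one is at (552,440), which is (318,222) in the side picture. I'll measure it and check it in a crop.

```bash
cat > m.py <<'E'
from h import *
from scipy.optimize import least_squares
def cloud(n):
    z=np.load(n+'.npz'); d=z['d']; v,u=np.mgrid[:384,:512]; i=vision.camera_info(n); f=192/np.tan(np.radians(i['fov_y'])/2)
    c=np.stack([(u-i['cx'])/f*d,(v-i['cy'])/f*d,d],-1)
    return (c-np.array(i['t']))@np.array(i['R']), d>0
def fit(q,r,w):
    m=np.median(q,0)
    s=least_squares(lambda c:np.hypot(*(q-c).T)-r,m+w,loss='soft_l1',f_scale=1); return s.x,np.sqrt(np.mean(s.fun**2)),len(q)
E
python3 - <<'E'
from m import *
boxes={'scene':{'tall':(255,195,295,255),'short':(288,278,330,322),'seat':(490,392,612,495),'load':(340,310,440,430)},
'side':{'tall':(530,378,584,450),'short':(478,308,520,358),'seat':(280,185,356,252),'load':(388,205,462,295)}}
for n,b in boxes.items():
    P,ok=cloud(n); i=vision.camera_info(n); cam=-np.array(i['R']).T@np.array(i['t'])
    for k,(a,bb,c,e) in b.items():
        s=np.s_[int(bb*.64):int(e*.64),int(a*.64):int(c*.64)]
        q=P[s][ok[s]]
        away=q[:,:2].mean(0)-cam[:2]; away/=np.linalg.norm(away)
        if k in('tall','short'):
            h=80 if k=='tall' else 45
            t=q[(abs(q[:,2]-h)<4)]; b2=q[(q[:,2]>8)&(q[:,2]<h-5)]
            # outer front wall pts
            print(n,k,'top z',np.percentile(q[:,2],[90,98]),'rim mean',t.mean(0),fit(t[:,:2],22,0*away))
            dd=(b2[:,:2]-t[:,:2].mean(0))@away; o=b2[dd<-8]
            if len(o)>5:print('  wall',fit(o[:,:2],25,away*20))
        elif k=='seat':
            t=q[(q[:,2]>44)&(q[:,2]<80)]
            print(n,k,'top z',q[:,2].max(),fit(t[:,:2],15,away*10))
            t=q[(q[:,2]>84)]; print('  tip mean',t.mean(0) if len(t) else None)
            t=q[abs(q[:,2]-30)<2.5]; print('  base rect',cv2.minAreaRect(t[:,:2].astype(np.float32)))
            t=q[abs(q[:,2]-36)<2.5]; print('  flange',cv2.minEnclosingCircle(t[:,:2].astype(np.float32)))
        else:
            t=q[(q[:,2]>105)]; print(n,k,'top',q[:,2].max(),t.mean(0))
a=np.load('scene.npz')['p'];b=np.load('side.npz')['p']
z=lambda p,x,y,w=80:cv2.resize(p[y:y+w,x:x+w],(380,380),interpolation=cv2.INTER_CUBIC)
cv2.imwrite('pics/crop.png',np.hstack([z(a,150,115,90),z(a,313,240)])[:,:,::-1])
E
```

```text
scene tall top z [74.72339859 78.26354159] rim mean [ 484.52175018 -285.99931778   77.62019618] (array([ 484.41938868, -285.28736399]), np.float64(1.9724726108363275), 74)
  wall (array([ 483.54044874, -287.63208614]), np.float64(1.5553655589539794), 356)
scene short top z [41.60675002 44.38716963] rim mean [ 540.77288179 -123.0235518    42.94506645] (array([ 541.57422072, -123.17813095]), np.float64(1.9369263966124803), 93)
  wall (array([ 540.57944992, -124.69495834]), np.float64(1.2593475396893667), 180)
scene seat top z 96.51405646468262 (array([468.1348665 , 290.56863147]), np.float64(0.7631475056553843), 171)
  tip mean [471.91651383 292.71600031  89.94509307]
  base rect ((469.5141296386719, 291.9826965332031), (99.47178649902344, 97.8402099609375), 87.65516662597656)
  flange ((469.779296875, 291.46209716796875), 33.89320755004883)
scene load top 118.23241213366283 [556.74443869  79.59881796 110.21511195]
side tall top z [77.27651748 79.68938865] rim mean [ 479.07517562 -288.2070584    78.64051547] (array([ 478.76077417, -287.56601179]), np.float64(1.8917315534973773), 186)
  wall (array([ 480.22041286, -286.86855809]), np.float64(0.68776029617925), 479)
side short top z [42.78498099 44.82209069] rim mean [ 534.969185   -125.72201051   43.43357165] (array([ 535.48757524, -125.61681551]), np.float64(2.0358907241366713), 127)
  wall (array([ 537.41165554, -124.19973612]), np.float64(0.9196631653277735), 169)
side seat top z 95.60412999202985 (array([465.46966724, 291.34486735]), np.float64(1.4093852034348986), 110)
  tip mean [462.34068607 285.87784697  89.74628401]
  base rect ((464.17486572265625, 288.4181213378906), (99.26918029785156, 98.7730941772461), 86.59988403320312)
  flange ((464.4354248046875, 289.3279113769531), 33.99468994140625)
side load top 117.61324455197295 [547.5525673   71.9592367  109.61532783]
```

View pics/crop.png

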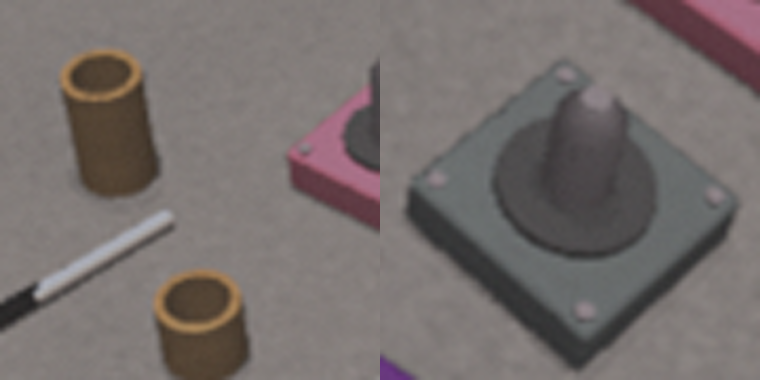

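Left crop: the tall core stands open and upright, with the shorter one in front of it. Right crop: a grey base with a dark flange and a bare steel spindle. The heights (79, 44 and 96 mm), the 99 mm base and the 34 mm flange radius all match. Core is at about (481.5,-287) and seat at about (467,290.3). I'll move to hover above the core.

```bash
python3 -m pendant '[[[-1,0.312,-0.306,0,0],[-1,0.312,-0.306,0,0],[-1,0.312,-0.306,0,0],[-1,0.312,-0.306,0,0],[-1,0.312,-0.306,0,0],[-1,0.312,-0.306,0,0],[-1,0.312,-0.306,0,0],[-1,0.312,-0.306,0,0],[-1,0.312,-0.306,0,0],[-1,0.343,-0.793,0,0],[-1,0.343,-0.793,0,0],[-1,0.343,-0.793,0,0],[-1,0.343,-0.793,0,0],[-1,0.343,-0.793,0,0],[-1,0.343,-0.793,0,0],[-1,0.343,-0.793,0,0],[-1,0.343,-0.793,0,0],[-1,0.343,-0.793,0,0],[-1,0.343,-0.793,0,0],[-1,0.343,-0.793,0,0]]]'
python3 -c "
from h import *
print(monitor.sense()['joints'])"
```

```text
time_s: 2.1
eef_pos: [480.7, -290.5, 230.1]
ee_rot: [-0.0, 0.796, 0.605, -0.0]
force: [0.6, 0.8, 0.2]
grip_width: 0.999
[-7.51860818e-01  3.95575699e-01  1.38493481e+00 -6.69483003e-04
  1.36203898e+00 -2.05128237e+00]
```

Run:
```python
from h import *
p,d=cap('wrist'); cv2.imwrite('pics/w1.png',cv2.resize(p[:,:,::-1],(800,600)))
i=vision.camera_info('wrist'); print(i); z=np.load('wrist.npz'); print(z['pos'],monitor.sense()['eef_pos'])
```

```text
{'fov_y': 65.70646984690485, 'cx': 263.0293040962859, 'cy': 196.3902332137373, 'hand_eye': array([[ 9.99999540e-01,  8.53245199e-05,  9.55611891e-04,
         4.60817378e-01],
       [-3.90722052e-04,  9.45915765e-01,  3.24412103e-01,
        -8.39081061e+01],
       [-8.76248046e-04, -3.24412327e-01,  9.45915363e-01,
        -1.42340540e+02],
       [ 0.00000000e+00,  0.00000000e+00,  0.00000000e+00,
         1.00000000e+00]])}
[ 480.72276936 -290.51870095  230.10884589] [ 480.91499857 -288.15832962  230.32405825]
```

View pics/w1.png

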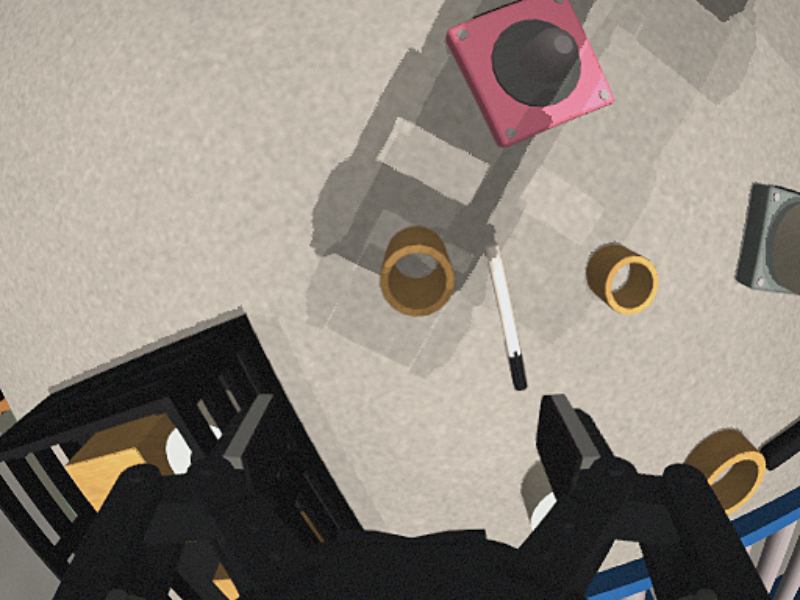

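The wrist picture shows the tall core's rim centred at (417,280), the short core at (630,285), the marker at (505,310), a pink stand, and the crate's corner at (245,308). I'll turn these into positions.

```bash
cat >> h.py <<'E'
from scipy.spatial.transform import Rotation as Rn
def wray(u,v,z):
    s=np.load('wrist.npz'); i=vision.camera_info('wrist'); f=192/np.tan(np.radians(i['fov_y'])/2)
    x,y=u/1.5625-i['cx'],v/1.5625-i['cy']; r=np.hypot(x,y); t=r/f
    c=np.array([np.sin(t)*x/r,np.sin(t)*y/r,np.cos(t)]); H=i['hand_eye']
    R=Rn.from_quat(np.roll(s['rot'],-1)).as_matrix()
    o=R@H[:3,3]+s['pos']; w=R@H[:3,:3]@c
    return o+w*(z-o[2])/w[2]
def wdep(u,v):
    s=np.load('wrist.npz'); i=vision.camera_info('wrist'); f=192/np.tan(np.radians(i['fov_y'])/2)
    x,y=u/1.5625-i['cx'],v/1.5625-i['cy']; r=np.hypot(x,y); t=r/f; d=s['d'][int(v/1.5625),int(u/1.5625)]
    c=np.array([np.tan(t)*x/r,np.tan(t)*y/r,1])*d; H=i['hand_eye']
    R=Rn.from_quat(np.roll(s['rot'],-1)).as_matrix()
    return R@(H[:3,:3]@c+H[:3,3])+s['pos']
E
python3 - <<'E'
from h import *
for a in [(381,282),(454,280),(417,317),(417,243),(417,280)]: print(wray(*a,80))
print('crate',wdep(243,318),wdep(248,350),'short',wray(631,284,45))
z=np.load('wrist.npz');p=z['p'][130:215,225:310];cv2.imwrite('pics/c2.png',cv2.resize(p[:,:,::-1],(595,595),interpolation=cv2.INTER_CUBIC))
E
```

```text
[ 474.69943459 -308.47143769   80.        ]
[ 486.16695795 -262.02369097   80.        ]
[ 504.54331625 -292.18858895   80.        ]
[ 455.98529504 -278.89980907   80.        ]
[ 479.72277026 -285.40464      80.        ]
crate [ 490.48150514 -444.34877756    9.39051781] [ 514.64970318 -443.51471738   25.75035778] short [ 536.32818744 -124.12448614   45.        ]
```

View pics/c2.png

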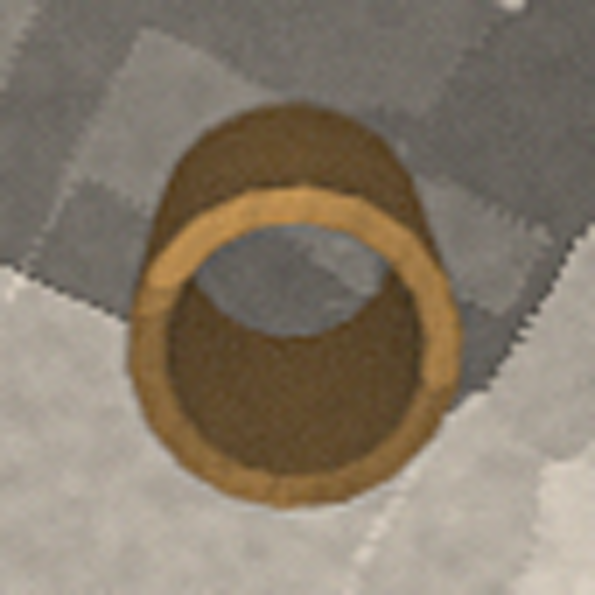

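The wrist view puts the core at (480,-286). The fixed cameras gave (481.5,-287). The commanded pose is (481.4,-286.6), so I need no sideways shift. I'll descend to a TCP z of about 41.

```bash
python3 -m pendant '[[[-1,0,0,-0.05,0],[-1,0,0,-0.10,0],[-1,0,0,-0.14,0],[-1,0,0,-0.17,0],[-1,0,0,-0.19,0],[-1,0,0,-0.19,0],[-1,0,0,-0.19,0],[-1,0,0,-0.19,0],[-1,0,0,-0.19,0]]]' 40
python3 - <<'E'
from h import *
p,d=cap('wrist'); cv2.imwrite('pics/w2.png',cv2.resize(p[:,:,::-1],(800,600)))
E
```

```text
time_s: 3.05
eef_pos: [482.0, -286.8, 42.6]
ee_rot: [0.001, 0.795, 0.607, 0.0]
force: [-0.3, 0.1, -1.2]
grip_width: 0.999
```

View pics/w2.png

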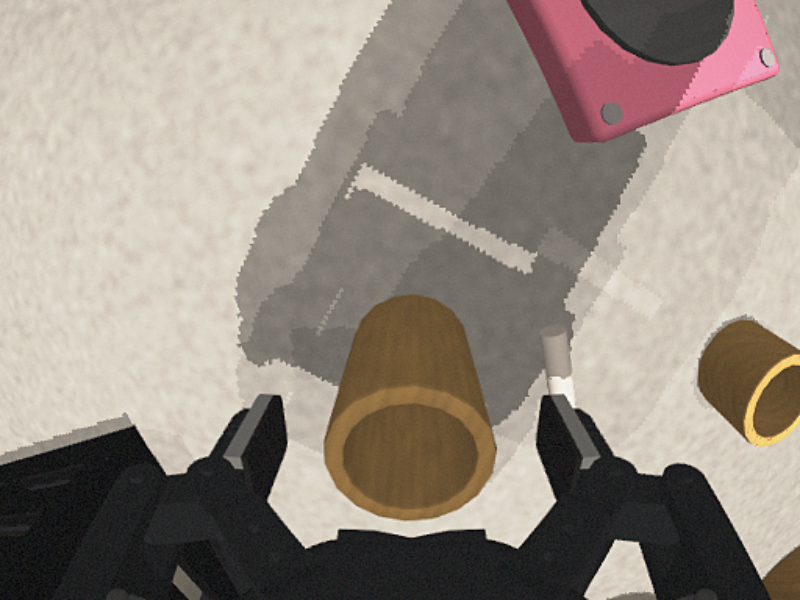

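The core, rim centre (410,452), stands between the pads at (265,430) and (558,430). The marker is clear below the fingers. Now I'll close.

```bash
python3 -m pendant '[[[1,0,0,0,0],[1,0,0,0,0],[1,0,0,0,0],[1,0,0,0,0],[1,0,0,0,0],[1,0,0,0,0],[1,0,0,0,0],[1,0,0,0,0]]]' 40
python3 - <<'E'
from h import *
p,d=cap('wrist'); cv2.imwrite('pics/w3.png',cv2.resize(p[:,:,::-1],(800,600)))
print(monitor.sense()['eef_pos'])
E
```

```text
time_s: 3.9
eef_pos: [481.6, -286.7, 41.8]
ee_rot: [0.0, 0.795, 0.607, 0.0]
force: [-0.9, 0.1, 5.5]
grip_width: 0.583
[ 481.61961965 -286.73328526   41.75531652]
```

View pics/w3.png

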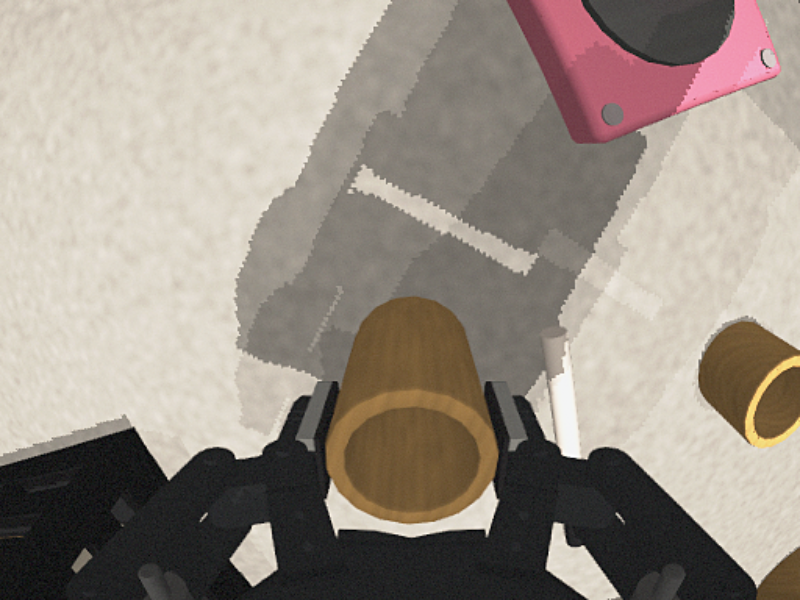

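Gripped at 0.583 (about 50 mm). I'll lift and carry it to above the spindle.

```bash
python3 -m pendant '[[[1,0,0,0.03,0],[1,0,0,0.07,0],[1,0,0,0.11,0],[1,0,0,0.15,0],[1,0,0.03,0.15,0],[1,0,0.07,0.15,0],[1,-0.002,0.11,0.15,0],[1,-0.003,0.15,0.15,0],[1,-0.004,0.19,0.15,0],[1,-0.006,0.23,0.15,0],[1,-0.007,0.27,0.15,0],[1,-0.008,0.31,0.15,0],[1,-0.009,0.35,0.15,0],[1,-0.01,0.39,0.15,0],[1,-0.011,0.43,0.15,0],[1,-0.012,0.47,0.15,0],[1,-0.013,0.51,0.15,0],[1,-0.014,0.54,0.15,0],[1,-0.0145,0.565,0.15,0],[1,-0.0145,0.577,0.15,0]]]'
python3 -m pendant '[[[1,0,0,0,0],[1,0,0,0,0],[1,0,0,0,0]]]'
python3 - <<'E'
from h import *
ps=[]
for n in('scene','side','wrist'):
    p,d=cap(n); ps.append(p)
cv2.imwrite('pics/s4.png',np.hstack([cv2.resize(ps[0][175:325,280:430],(400,400)),cv2.resize(ps[1][50:200,130:280],(400,400))])[:,:,::-1])
cv2.imwrite('pics/w4.png',cv2.resize(ps[2][:,:,::-1],(800,600)))
print(monitor.sense()['eef_pos'],monitor.sense()['grip_width'])
E
```

```text
time_s: 5.95
eef_pos: [466.4, 292.1, 190.9]
ee_rot: [-0.0, 0.794, 0.608, -0.0]
force: [-0.5, -0.9, 0.0]
grip_width: 0.585
time_s: 6.25
eef_pos: [467.2, 289.3, 191.3]
ee_rot: [0.0, 0.795, 0.606, -0.0]
force: [-0.2, -0.3, 0.2]
grip_width: 0.584
[467.13520382 289.68841557 191.40050553] 0.581104639064777
```

View pics/s4.png

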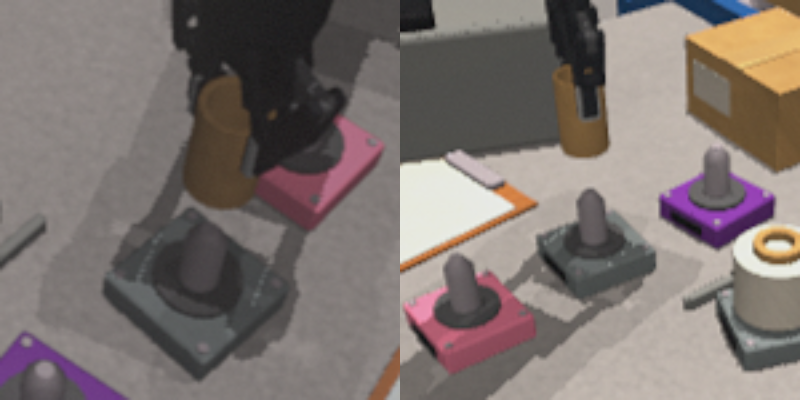

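View pics/w4.png

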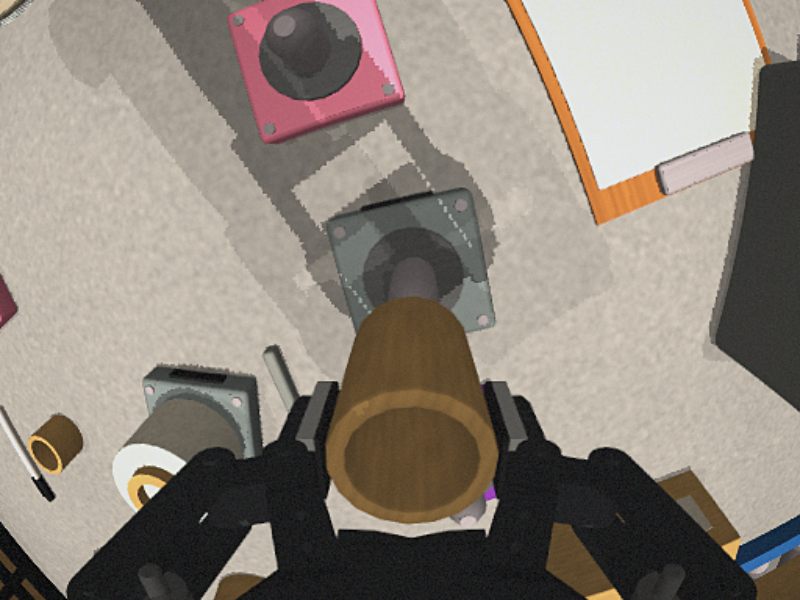

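The core hangs upright in the grip. In the wrist view the spindle sits on the core's centre column at about (412,280). I'll check the held core against the spindle separately in each camera, so that calibration error cancels.

```bash
python3 - <<'E'
from m import *
for n,r,away in(('scene',(345,200,395,265),None),('side',(180,70,215,115),None)):
    P,ok=cloud(n); p=np.load(n+'.npz')['p'].astype(int)
    i=vision.camera_info(n); cam=-np.array(i['R']).T@np.array(i['t'])
    br=(p[...,0]-p[...,2]>22)
    m=ok&br&(P[...,2]>140)&(P[...,2]<235)&(np.hypot(P[...,0]-467,P[...,1]-290)<45)
    q=P[m]; a=np.array([467,290])-cam[:2]; a/=np.linalg.norm(a)
    print(n,len(q),'z',q[:,2].min(),q[:,2].max())
    for lo,hi in((155,178),(178,200),(200,220),(152,222)):
        w=q[(q[:,2]>lo)&(q[:,2]<hi)]
        w=w[((w[:,:2]-[467,290])@a)<0]
        if len(w)>8: print(lo,hi,fit(w[:,:2],25,a*15))
    s=ok&(P[...,2]>46)&(P[...,2]<80)&(np.hypot(P[...,0]-467,P[...,1]-290)<22)
    print(' spindle',fit(P[s][:,:2],15,a*10))
E
python3 - <<'E'
from h import *
print(wray(330,450,231.5-40+40-0), 'flange L/R',[wray(x,y,36) for x,y in((362,275),(463,275))])
E
```

```text
scene 923 z 150.94443462631446 230.23016407277183
155 178 (array([468.50442566, 288.94106045]), np.float64(0.7482434321210374), 211)
178 200 (array([468.40546307, 288.9416197 ]), np.float64(1.2309826262204815), 168)
200 220 (array([468.3700081, 289.484786 ]), np.float64(1.4562641257183715), 147)
152 222 (array([468.42705099, 289.03835459]), np.float64(1.1365863320862906), 565)
 spindle (array([468.08182098, 290.61185631]), np.float64(0.7828795018381179), 171)
side 433 z 148.09879667376475 234.67398371097778
155 178 (array([466.14510498, 289.6280441 ]), np.float64(1.4720166456796016), 142)
178 200 (array([466.23257882, 289.11152687]), np.float64(2.1568228872325674), 112)
200 220 (array([466.13244968, 289.43665378]), np.float64(1.5214389606411152), 71)
152 222 (array([466.14907308, 289.40424793]), np.float64(1.741662056200621), 350)
 spindle (array([465.45186987, 291.20981964]), np.float64(1.3759177922887889), 106)
[454.21035051 270.77473118 231.5       ] flange L/R [array([454.71301586, 259.92465875,  36.        ]), array([472.49707794, 324.7531315 ,  36.        ])]
```

Both cameras agree: the core is straight and sits about 0.5 mm high in x and 1.7 mm low in y. I'll correct that and lower to just above the flange.

```bash
python3 -m pendant '[[[1,-0.0005,0.0016,-0.01,0],[1,-0.0005,0.0016,-0.03,0],[1,-0.0005,0.0016,-0.05,0],[1,-0.0005,0.0016,-0.06,0],[1,-0.0005,0.0016,-0.07,0],[1,-0.0005,0.0016,-0.08,0],[1,-0.0005,0.0016,-0.09,0],[1,-0.0005,0.0016,-0.10,0],[1,-0.0005,0.0016,-0.106,0],[1,-0.0005,0.0016,-0.108,0],[1,-0.0005,0.0016,-0.108,0],[1,-0.0005,0.0016,-0.108,0]]]'
python3 - <<'E'
from h import *
ps=[cap(n)[0] for n in('scene','side')]
cv2.imwrite('pics/s5.png',np.hstack([cv2.resize(ps[0][210:330,290:410],(400,400)),cv2.resize(ps[1][80:200,140:260],(400,400))])[:,:,::-1])
print(monitor.sense()['eef_pos'],monitor.sense()['force'])
E
```

```text
time_s: 7.6
eef_pos: [466.6, 292.1, 83.7]
ee_rot: [0.0, 0.795, 0.607, 0.0]
force: [-0.2, 0.0, -0.4]
grip_width: 0.585
[466.64103924 292.1081783   83.72539249] [-0.06705223  0.10687319 -0.07701182]
```

View pics/s5.png

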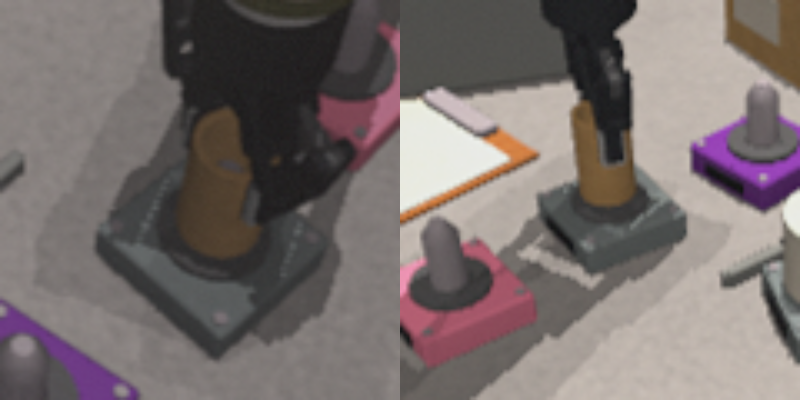

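The core is over the spindle a few mm above the flange, with no contact force. I'll lower the rest slowly.

```bash
python3 -m pendant '[[[1,0,0,-0.002,0],[1,0,0,-0.004,0],[1,0,0,-0.005,0],[1,0,0,-0.006,0],[1,0,0,-0.006,0],[1,0,0,-0.006,0]]]'
```

```text
time_s: 8.3
eef_pos: [466.5, 292.0, 77.7]
ee_rot: [0.0, 0.795, 0.607, 0.0]
force: [-2.4, -1.2, 5.6]
grip_width: 0.584
```

```bash
python3 -m pendant '[[[1,0,0,-0.0005,0],[1,0,0,-0.001,0],[1,0,0,-0.001,0],[1,0,0,-0.001,0]]]'
python3 - <<'E'
from m import *
ps=[cap(n)[0] for n in('scene','side')]
cv2.imwrite('pics/s6.png',np.hstack([cv2.resize(ps[0][210:330,290:410],(400,400)),cv2.resize(ps[1][80:200,140:260],(400,400))])[:,:,::-1])
for n in('scene','side'):
    P,ok=cloud(n); p=np.load(n+'.npz')['p'].astype(int)
    m=ok&(p[...,0]-p[...,2]>22)&(P[...,2]>30)&(np.hypot(P[...,0]-467,P[...,1]-290)<40)
    print(n,np.percentile(P[m][:,2],[0,1,5,95,99,100]))
E
```

```text
time_s: 8.7
eef_pos: [466.6, 292.0, 77.7]
ee_rot: [0.0, 0.795, 0.607, 0.0]
force: [-4.5, -2.4, 14.3]
grip_width: 0.58
scene [ 36.39319153  40.63939873  54.20604876 373.77450658 374.32770839
 375.41154782]
side [ 34.95212135  36.6704713   41.18374654 291.88704026 292.60702492
 293.36259635]
```

View pics/s6.png

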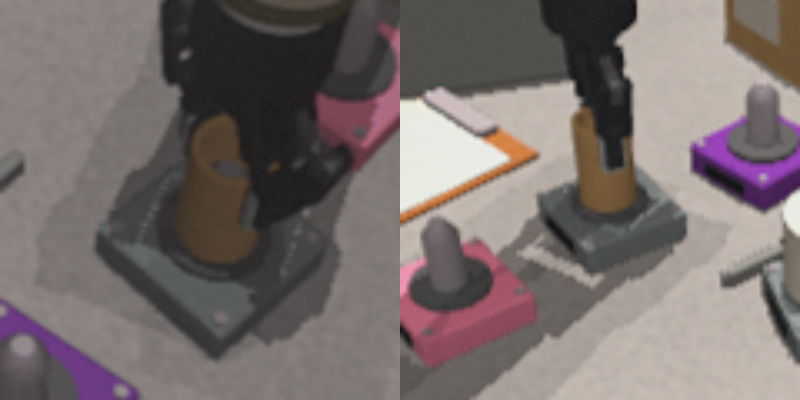

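The core stopped against the flange: 14 N upward and no further travel, with its lower edge reading 35 to 36 mm. Now I'll open and withdraw.

```bash
python3 -m pendant '[[[-0.6,0,0,0,0],[-0.6,0,0,0,0],[-0.6,0,0,0,0],[-0.6,0,0,0,0],[-0.6,0,0,0,0]]]'
python3 -m pendant '[[[-0.6,0,0,0.01,0],[-0.6,0,0,0.03,0],[-0.6,0,0,0.06,0],[-0.6,0,0,0.1,0],[-0.6,0,0,0.14,0],[-0.6,-0.02,-0.04,0.15,0],[-0.6,-0.04,-0.08,0.15,0],[-0.6,-0.06,-0.12,0.15,0],[-0.6,-0.08,-0.16,0.15,0],[-0.6,-0.08,-0.16,0.15,0],[-0.6,-0.08,-0.16,0.15,0]]]'
python3 - <<'E'
from m import *
ps=[cap(n)[0] for n in('scene','side')]
cv2.imwrite('pics/s7.png',np.hstack([cv2.resize(ps[0],(400,300)),cv2.resize(ps[1],(400,300))])[:,:,::-1])
cv2.imwrite('pics/s8.png',np.hstack([cv2.resize(ps[0][210:330,290:410],(400,400)),cv2.resize(ps[1][80:200,140:260],(400,400))])[:,:,::-1])
for n in('scene','side'):
    P,ok=cloud(n); p=np.load(n+'.npz')['p'].astype(int)
    i=vision.camera_info(n); cam=-np.array(i['R']).T@np.array(i['t']); a=np.array([467,290])-cam[:2]; a/=np.linalg.norm(a)
    m=ok&(p[...,0]-p[...,2]>18)&(P[...,2]>34)&(P[...,2]<150)&(np.hypot(P[...,0]-467,P[...,1]-290)<40)
    q=P[m];print(n,np.percentile(q[:,2],[0,1,5,95,99,100]))
    for lo,hi in((42,65),(65,88),(88,108)):
        w=q[(q[:,2]>lo)&(q[:,2]<hi)&(((q[:,:2]-[467,290])@a)<0)]; print(lo,fit(w[:,:2],25,a*15))
    m=ok&(p[...,0]-p[...,2]>18)&(P[...,2]>8)&(P[...,2]<40)&(np.hypot(P[...,0]-538.5,P[...,1]+124.5)<40)
    q=P[m]; a=np.array([538,-124])-cam[:2]; a/=np.linalg.norm(a); w=q[((q[:,:2]-[538.5,-124.5])@a)<0];print(' short',fit(w[:,:2],25,a*15))
print(monitor.sense()['force'],monitor.sense()['eef_pos'],monitor.sense()['time_s'])
E
```

```text
time_s: 9.3
eef_pos: [466.4, 292.0, 76.1]
ee_rot: [-0.0, 0.795, 0.607, -0.0]
force: [0.9, -0.2, -0.5]
grip_width: 0.805
time_s: 10.4
eef_pos: [386.7, 131.7, 227.2]
ee_rot: [0.0, 0.795, 0.606, 0.001]
force: [-0.4, 0.4, 0.4]
grip_width: 0.796
scene [ 35.80368607  38.87894078  44.2643845  114.90954112 115.89892031
 117.29228258]
42 (array([468.0314903 , 291.64694657]), np.float64(0.7614935246893949), 163)
65 (array([468.08317461, 291.51885526]), np.float64(0.7044913384152314), 175)
88 (array([467.93944548, 291.62966284]), np.float64(4.433652041018962), 173)
 short (array([ 540.68564209, -124.61026576]), np.float64(1.0942665363780348), 181)
side [ 35.84371796  37.58550979  40.86135293 113.44616493 114.8597753
 116.72598605]
42 (array([465.57950545, 292.03736382]), np.float64(1.1210520753795439), 109)
65 (array([465.54348924, 292.1346218 ]), np.float64(1.1852867112674004), 120)
88 (array([465.42366092, 291.9968648 ]), np.float64(1.369021170167583), 105)
 short (array([ 537.47606562, -124.08403647]), np.float64(0.8563600578280339), 192)
[-0.61990579  0.396787    0.22981615] [386.90021229 132.61760878 226.72005067] 10.5
```

View pics/s7.png

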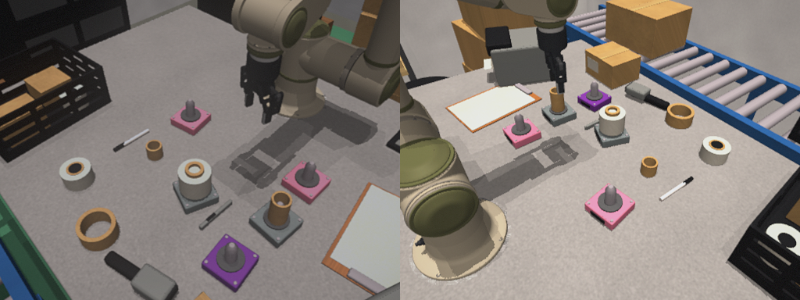

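View pics/s8.png

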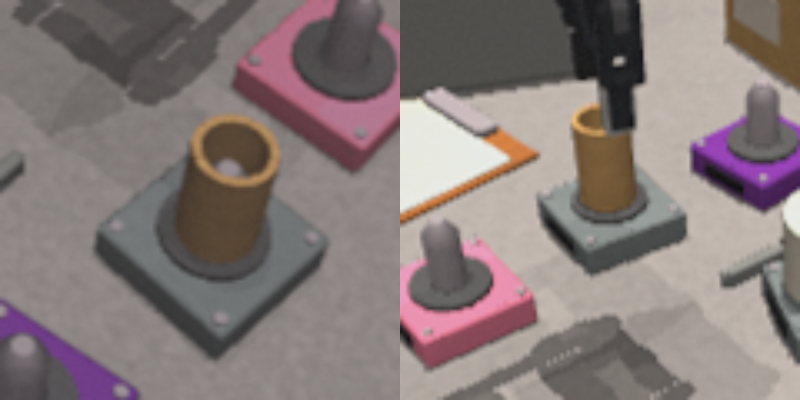

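The core stands straight on the flange, with its top at 116 mm, lower end at 36 mm and its axis vertical. The gripper is well clear and the short core hasn't moved. I'll hand in.

```bash
python3 -c "
from h import *
print(order.finish_job())"
```

```text
the job is handed in; nothing more can be done
None
```

The tall core is fully home on the bare grey spindle, standing straight with its lower end on the flange. I pinched it near its top, carried it over the spindle and lowered it until it stopped against the flange at about 14 N. Only then did I let go, and I backed the gripper away before handing in at about 10.5 s.

**Tall core:** with the gripper withdrawn, both fixed cameras put its lower edge at about 36 mm and its top at 115–117 mm; 116 mm was expected. Its axis agreed to within about 0.2 mm from bottom to top, and it sits about 1 mm off the spindle axis, inside the 4 mm of play.

**Short core:** it reads within 0.2 mm of where it stood at the start.

**Disagreement:** the two cameras differed by about 2–3 mm in absolute x, in line with their stated calibration. I therefore lined the core up with the spindle using the offset within each camera. One slice fit near the top of the core, in the scene camera, was noisy (4.4 mm residual), probably from points inside the bore. No check failed.

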